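Check a glaze tile under the reading lens

TASK

Close the clear-windowed lid of the sample case gently over the test tile inside, without slamming it. Then pick up the reading lens by its handle and hold it level, centred over that tile, with the lens at the height of the brass pointer on the case's post, and finish there still holding it steady, touching neither case nor post with the lens. Leave the tile, the pointer's setting and the other things on the table as they are.

Things in the scene. Friction and masses are not known exactly. Their poses are not given: they have to be found in the camera images.
- lid (a joint): Hinge of the sample case's lid, rad: 0 = closed flat on the case, about 1.57 = standing straight up; starts open between 1.25 and 1.75 (limit 1.9). The hinge is stiff: the lid stays at whatever angle it is left, and 1 to 2 N at its free edge moves it.
- case_in (a point): Centre of the inner floor of the sample case, a fixed light-wood box 130 x 130 mm and 40 mm high standing on the work surface, walls 7 mm. This point is 7 mm above the work surface, on the case's vertical centre line. Its z is up, its x points to the hinge side (far from the robot, turned up to 0.35 rad), its y to the side where the focus post stands.
- lid_hinge (a point): Middle of the lid's hinge line, on top of the case's far rim: 65 mm along the case's x from its centre, 40 mm above the work surface. The hinge line runs along the case's y. At lid joint value q the free edge is 130 mm from the hinge: cos(q) of that towards the near side of the case (-x), sin(q) of it up. Closed, the lid's top is 49 mm above the work surface.
- lid_edge (a point): Middle of the lid's free edge, on its upper (outer) face. The lid is a wooden frame of 14 mm bars round a clear window, 130 x 130 mm, 8 mm thick, 150 g, with a flat tab 30 mm wide that sticks out 15 mm beyond this point. Outer face up when closed, facing away from the robot when open.
- tile_center (a point): Centre of the glazed test tile (50 x 50 x 7 mm, 40 g, white clay with a dull grey-blue glazed band) lying loose on the floor of the sample case, up to 25 mm off its middle. Another tile like it lies on the table outside the case and has no part in the job.
- pointer_tip (a point): Tip, at mid-height, of the brass pointer that marks the focal height (14 mm long, 4 mm thick). It points at the case from a collar 20 mm across on the focus post, a steel rod 10 mm thick, 185 mm tall, 100 mm from the case's centre along its y; the tip is 78 mm from that centre. The collar is set 105 to 155 mm above the work surface and stays by friction.
- loupe_handle (a point): Grip point in the handle of the reading lens, half-way up (12 mm above the surface it lies on). The handle is a wooden bar with flat sides, 100 mm long, 18 mm wide and 24 mm high; x points along it towards the lens, z up. This point is 40 mm from the handle's free end, 60 mm from the end at the lens and 10 mm behind the centre of mass. The reading lens weighs about 120 g and lies flat on the work surface.
- loupe_lens (a point): Centre of the lens: a glass in a round dark steel rim 76 mm across and 14 mm thick, mid-plane 12 mm above the handle's underside, 77 mm from loupe_handle along its x. z is the lens's own axis, square to the glass.
- loupe: The whole reading lens: origin on the handle's underside, 30 mm from loupe_handle towards the lens; x along the handle towards the lens, z up.
- case: The whole sample case with its lid, post and pointer: origin under the middle of the case at the work surface; axes as for case_in.
- spare_tile_center (a point): Centre of the other tile, 50 x 50 x 7 mm, on the table: leave alone.
- glaze_jar: Small jar 44 mm across, 60 mm high, origin under its centre: leave alone.
- rib: Flat wooden potter's rib 85 x 36 x 7 mm, origin under its centre: leave alone.
- mug: Terracotta mug 80 mm across, 85 mm high, origin under its centre: leave alone.
- bowl: White bowl 120 mm across, 50 mm high, origin under its centre: leave alone.
- brush: Brush lying on the table: leave alone.
- tall_jar: Amber jar 60 mm across, 100 mm high, origin under its centre: leave alone.
Mind the look-alikes: they are no part of the job. Leave any orange or pink look-alike of the part that bears tile_center alone.

How it is judged:
On the way, in this order (a step that is already met when the one before it is completed fails the run):
1. the lid is lowered shut on the case (value of joint lid below 0.05 rad), for 0.2 s.
2. the reading lens is held level over the tile at the pointer's height (horizontal distance between loupe_lens and tile_center below 0.012 m and z of loupe_lens in the frame of pointer_tip between -0.008 and 0.008 m and angle between loupe_lens's own z axis and vertical below 0.14 rad and value of joint lid below 0.05 rad and linear speed of loupe below 0.03 m/s and angular speed of loupe below 0.2 rad/s), for 0.3 s.
At the end, for the whole second after the job is handed in: Lid shut (within 0.05 rad); lens in the gripper, not touching case or post, centred within 12 mm over the tile, within 8 mm of the pointer tip's height, tilted under 0.14 rad, at rest (30 mm/s, 0.2 rad/s); pointer within 5 mm and tile within 10 mm of their starts (all of step 2 and contact force between loupe and the fingers above 1 N and contact force between loupe and case below 0.2 N and distance of pointer_tip from where it was at the start of the episode below 0.005 m and distance of tile_center from where it was at the start of the episode below 0.01 m); the arm keeps its last pose, push and grip.
It fails at once if the lid is slammed (moving shut faster than 3 rad/s) (velocity of joint lid below -3 rad/s).
It fails at once if the tile in the case is disturbed (moved over 10 mm) (distance of tile_center from where it was at the start of the episode above 0.01 m).
It fails at once if the pointer's setting is changed (over 5 mm) (distance of pointer_tip from where it was at the start of the episode above 0.005 m).
It fails at once if another thing on the table is moved (over 30 mm) (distance of any of glaze_jar, rib, mug, bowl, spare_tile_center, brush, tall_jar from where it was at the start of the episode above 0.03 m).
It also fails if it takes over 69 s, if anything falls off the work surface, if the arm or the gripper's body presses on something with over 40 N, if the wrist force passes 120 N, or if a joint passes its speed limit or range.

ROBOT

A 6-joint arm with a two-finger parallel gripper is mounted at the origin on the work surface. World frame = base frame: x ahead of the robot, y to its left, z up, the work surface at z = 0. Lengths are in m, angles in rad, forces in N, time in s.
With the tool pointing down it reaches from about 0.3 to 0.825 m from the base axis. Payload 5.4 kg.
Tool frame: the origin (TCP) lies at the very end of the fingers, on their centre line; the grasp point (between the pads) lies 19 mm behind it; z points along the fingers, y is the line along which they close (so a half turn about z gives the same grasp; the last joint's range is limited). The gripper opens to 92 mm and grips with 3 to 60 N. Pads are 20 mm wide; open, the fingers measure 128 mm over their backs; the gripper's body (75 mm by 189 mm) begins 69 mm behind the grasp point.
Start: joints at [-1.318, 0.158, 1.597, -0, 1.386, -0.21], TCP at [0.257, -0.515, 0.215] pointing down, gripper open.
Joint ranges: [-2.91, 2.91], [-0.94, 2.29], [0.18, 2.7], [-1.29, 4.43], [0.17, 2.64], [-3, 3]. Speed limits (rad/s): [2.57, 2.57, 3.14, 3.14, 3.14, 3.14].

INTERFACE

Orientations are given as a rotation vector (axis times angle).
In Python, from workcell import bot gives the robot as it stands. Calls block until the motion is done:
- bot.goto(position, orientation): joint-space move of the TCP to a pose.
- bot.line_to(position, rot=None, max_speed=0.15): straight line of the TCP; rot=None keeps the orientation; max_speed is the mean speed in m/s.
- bot.set_joints(angles): joint-space move.
- bot.set_gripper(opening, newtons=None): opening from 0.0 (shut) to 1.0 (fully open); newtons is the grip in N (None keeps the last); returns when the fingers have stopped.
- bot.hold(seconds).
- bot.inverse_kinematics(position, orientation): joint angles nearest the present ones, or None.
- bot.read_camera(name): name is "scene" or "side" or "wrist"; returns a dict with "pixels" (420x560x3 uint8, blue, green, red), "fx", "fy", "cx", "cy" (pixels), "k1" (the pictures are not rectified: a ray, as slopes to the right and down, at radius r is drawn at 1 + k1 r^2 times it, then the intrinsics apply), "R" (3x3) and "t" (3): a world point X has camera coordinates R X + t. Camera axes: x right, y down, z forward; pixel columns grow to the right and rows downward; lengths in m; the calibration is good to about 2 mm. A picture is of the moment at which its call begins. There is no depth.
A pose or a line that the arm cannot do raises bot.MotionError and nothing moves.
- bot.job_done(): hands the job in; it is judged then, once.
Readings, each from a call of its own:
- bot.current_clock(): time.
- bot.current_joints(): joint angles.
- bot.current_joint_vel(): joint speeds.
- bot.current_effort(): joint torques, N m.
- bot.current_ee_pos(): TCP position.
- bot.current_tool_rot(): TCP orientation.
- bot.current_contact_force(): force on the tool from outside, world axes, zero at the start.
- bot.current_ft_torque(): the same for the moment, N m.
- bot.current_opening(): opening from 0.0 (shut) to 1.0 (fully open).
- bot.current_grip_force(): force on a finger pad.
Only numpy, scipy, OpenCV 4.12 (cv2) and the standard library are available. Lean on these libraries where they do the work, as an engineer would, in place of code of your own. Each camera call takes 0.05 s, during which the arm holds its last target. There are 200 camera calls.

## Working session

There is one attempt and no reset: what is moved stays moved. The work goes in short steps, each a Python script; the robot and the scene stay as the last script left them, time stands still between calls to the robot, and variables do not carry over. Pictures are saved under pics/ and viewed, at most 10 in all, crops included, and the job is handed in when it is done.

```bash
mkdir -p pics
cat > h.py <<'E'
import numpy as np, cv2, pickle
from scipy.optimize import least_squares
from scipy.spatial.transform import Rotation as Ro
from workcell import bot
def snap(cam,name):
    c=bot.read_camera(cam); cv2.imwrite(f'pics/{name}.png',c['pixels']); pickle.dump(c,open(f'pics/{name}.pkl','wb')); return c
def load(name): return pickle.load(open(f'pics/{name}.pkl','rb'))
def proj(c,X):
    p=np.atleast_2d(X)@np.array(c['R']).T+np.array(c['t']); s=p[:,:2]/p[:,2:]
    s=s*(1+c['k1']*(s**2).sum(1,keepdims=True))
    return s*[c['fx'],c['fy']]+[c['cx'],c['cy']]
def ray(c,uv):
    d=(np.array(uv,float)-[c['cx'],c['cy']])/[c['fx'],c['fy']]; s=d.copy()
    for _ in range(20): s=d/(1+c['k1']*(s@s))
    R=np.array(c['R']); return -R.T@np.array(c['t']), R.T@np.array([*s,1])
def onz(c,uv,z):
    o,d=ray(c,uv); return o+d*(z-o[2])/d[2]
E
python3 - <<'E'
from h import *
for n in('scene','side'):
    c=snap(n,n+'0'); print(n,c['fx'],c['k1'],-np.array(c['R']).T@c['t'])
print(bot.current_tool_rot(),bot.current_clock())
E
```

```text
scene 539.6721058924207 -0.11655268579379995 [ 1.31510928 -0.31490696  1.27692311]
side 464.0058045474521 -0.15460916174918315 [ 0.42785941 -0.86333128  0.94830977]
[-3.05619496e+00 -7.20133816e-01  9.14971608e-05] 0.1
```

View pics/scene0.png

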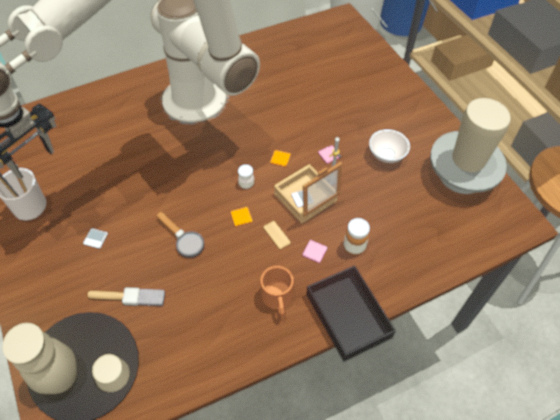

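View pics/side0.png

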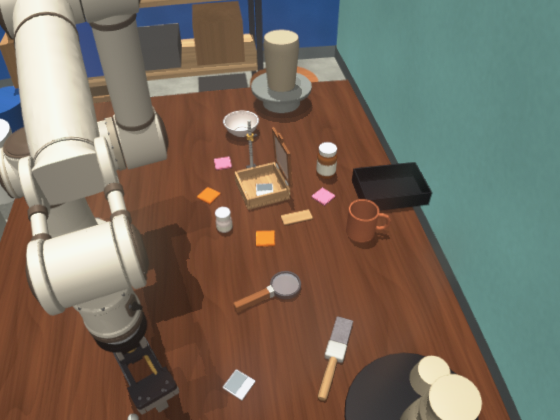

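The scene view shows the case at about (305,192), the reading lens at (190,243) with its handle end at (160,216), and the spare tile at (95,238). The orange and pink squares are decoys. The side view shows the case at (262,186), the tile inside it at (264,189) and the lens at (286,286). Next I'll enlarge both views.

Run:
```python
from h import *
a,b=load('scene0'),load('side0')
for c,n,u in((a,'lens',(190,243)),(a,'hend',(160,216)),(a,'case',(305,200)),(b,'lens',(286,286)),(b,'hend',(237,305)),(b,'tile',(264,189)),(a,'spare',(95,238)),(b,'jar',(223,230)),(b,'rib',(297,217)),(b,'talljar',(327,175)),(b,'mug',(362,238)),(b,'bowl',(241,130)),(b,'brush',(336,360))):
    print(n,onz(c,u,.012).round(3))
A=cv2.resize(a['pixels'][130:225,265:360],(570,570)[:2],interpolation=cv2.INTER_CUBIC)
B=cv2.resize(b['pixels'][115:215,225:300],(428,570),interpolation=cv2.INTER_CUBIC)
m=np.hstack([cv2.resize(A,(400,400),interpolation=cv2.INTER_CUBIC),cv2.resize(b['pixels'][115:215,215:315],(400,400),interpolation=cv2.INTER_CUBIC)])
cv2.imwrite('pics/crop1.png',m)
```

```text
lens [ 0.532 -0.206  0.012]
hend [ 0.411 -0.252  0.012]
case [0.539 0.144 0.012]
lens [ 0.537 -0.215  0.012]
hend [ 0.414 -0.251  0.012]
tile [0.528 0.138 0.012]
spare [ 0.403 -0.442  0.012]
jar [ 0.397 -0.007  0.012]
rib [0.605 0.01  0.012]
talljar [0.727 0.17  0.012]
mug [ 0.763 -0.094  0.012]
bowl [0.488 0.445 0.012]
brush [ 0.613 -0.426  0.012]
```

View pics/crop1.png

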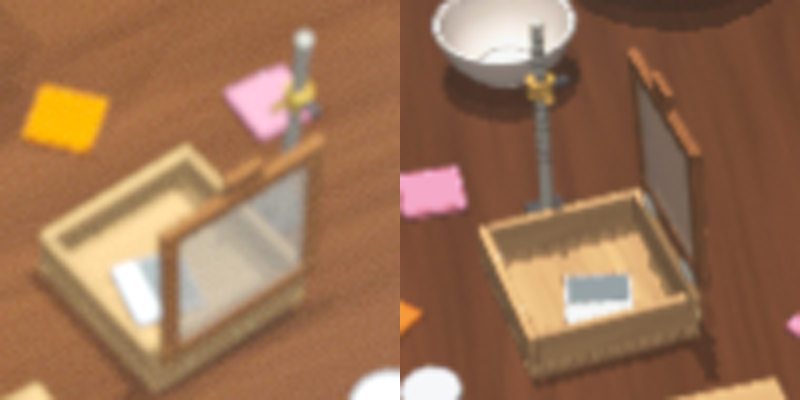

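```bash
cat > fit.py <<'E'
from h import *
def case_pts(p):
    x,y,yaw,q,h,tx,ty,tyaw=p
    e=lambda s,off=0:[.065-.13*np.cos(q)+off*np.sin(q),s*.065,.04+.13*np.sin(q)+off*np.cos(q)]
    def t(a,b):
        a,b=Ro.from_euler('z',tyaw).apply([a,b,0])[:2]; return [tx+a,ty+b,.014]
    L=dict(mm=[-.065,-.065,.04],mp=[-.065,.065,.04],pm=[.065,-.065,.04],pp=[.065,.065,.04],
     mm0=[-.065,-.065,0],pm0=[.065,-.065,0],mp0=[-.065,.065,0],em=e(-1),ep=e(1),post=[0,.1,.185],base=[0,.1,0],collar=[0,.1,h],tip=[0,.078,h],
     t=[tx,ty,.014],t1=t(-.025,-.025),t2=t(.025,-.025),t3=t(.025,.025),t4=t(-.025,.025))
    return {k:Ro.from_euler('z',yaw).apply(v)+[x,y,0] for k,v in L.items()}
def fit(obs,p0):
    f=lambda p: np.concatenate([(proj(c,case_pts(p)[k])[0]-u)*w for c,k,u,w in obs])
    r=least_squares(f,p0,loss='soft_l1'); return r.x,f(r.x).reshape(-1,2)
E
cat > o1.py <<'E'
from fit import *
a,b=load('scene0'),load('side0')
S=dict(mm=(42,240),mp=(188,148),pm=(155,365),mm0=(42,275),pm0=(158,390),em=(163,238),ep=(322,138),post=(303,35),collar=(297,97))
T=dict(mp=(482,228),pp=(640,192),mm=(532,347),pm=(697,300),ep=(632,52),em=(697,155),post=(538,25),base=(544,205),collar=(540,90),t1=(568,320),t2=(632,308),t3=(629,275),t4=(565,277))
obs=[(a,k,np.array(u)*95/400+[265,130],1) for k,u in S.items()]+[(b,k,(np.array(u)-[400,0])/4+[215,115],1) for k,u in T.items()]
E
python3 - <<'E'
from o1 import *
p,r=fit(obs,[.53,.14,.2,1.5,.13,0,0,0]); print(p.round(3)); 
for o,e in zip(obs,r): print(o[1],e.round(1),end=' ')
c=snap('wrist','w0'); R=Ro.from_rotvec(bot.current_tool_rot()).as_matrix()
print('cam in tool',R.T@(-np.array(c['R']).T@c['t']-bot.current_ee_pos()),(np.array(c['R'])@R).round(2),c['fx'],c['cx'],c['cy'])
E
```

```text
[ 5.250e-01  1.520e-01  2.110e-01  1.528e+00  1.240e-01  1.000e-03
 -1.700e-02 -2.720e-01]
mm [-1.2 -0.6] mp [-0.8 -0.4] pm [ 0.7 -0.4] mm0 [-1.1 -0.7] pm0 [-0.5  1.6] em [-0.6  0.2] ep [-0.3 -0.1] post [-0.2  1.2] collar [-0.7  1. ] mp [-1.  -1.4] pp [ 0.1 -2.4] mm [-0.2 -3. ] pm [ 1.6 -2.6] ep [-0.2 -1.8] em [ 0.2 -1.3] post [-0.4 -1.6] base [1.  2.3] collar [ 0.1 -0.9] t1 [-0.4  0.2] t2 [0.8 2.1] t3 [ 0.2 -1.1] t4 [-0.5 -0.5] cam in tool [ 0.06665133 -0.00056688 -0.17109531] [[ 0.    1.    0.  ]
 [-0.97  0.   -0.24]
 [-0.24 -0.    0.97]] 359.21423679320907 280.2183420258225 211.57503106676484
```

```bash
cat >> h.py <<'E'
CT=np.array([.06665,-.0006,-.1711]); RC=np.array([[0,1,0],[-.9703,0,-.2419],[-.2419,0,.9703]]) # cam pos in tool, cam<-tool
def down(az):
    x=np.array([np.cos(az),np.sin(az),0]); z=np.array([0,0,-1.]); return Ro.from_matrix(np.c_[x,np.cross(z,x),z]).as_rotvec()
def look(cam,tgt):
    cam,tgt=np.array(cam),np.array(tgt); d=(tgt-cam)/np.linalg.norm(tgt-cam); q0=np.array(bot.current_joints()); best=None
    x=np.cross(d,[.01,.02,1]); x/=np.linalg.norm(x); B=np.array([x,np.cross(d,x),d])
    for a in np.arange(0,2*np.pi,.26):
        R=(Ro.from_euler('z',a).as_matrix()@B).T@RC; p=cam-R@CT; rv=Ro.from_matrix(R).as_rotvec()
        q=bot.inverse_kinematics(p,rv)
        if q is not None:
            s=np.abs(np.array(q)-q0).max()
            if best is None or s<best[0]: best=(s,a,p,rv,q)
    return best
E
python3 - <<'E'
from h import *
for n,c,t in(('wl',[.46,-.24,.42],[.485,-.225,0]),('wA',[.36,.0,.40],[.525,.16,.08]),('wB',[.46,.12,.52],[.53,.16,.04])):
    b=look(c,t)
    if b is None: print(n,'none'); continue
    print(n,b[0].round(2),b[1].round(2),b[2].round(3),np.round(b[4],2))
    bot.set_joints(b[4]); bot.hold(.2); snap('wrist',n); print(bot.current_clock())
a,b,c=[cv2.imread(f'pics/{n}.png') for n in('wl','wA','wB')] 
cv2.imwrite('pics/m2.png',np.hstack([cv2.resize(x,(400,300)) for x in (a,c)]))
E
```

```text
wl 0.38 6.24 [ 0.452 -0.248  0.237] [-0.94 -0.1   1.85  0.32  1.4  -0.06]
1.6333
wA 0.57 0.26 [0.428 0.056 0.239] [-0.86 -0.62  2.42  0.85  1.53 -0.47]
3.025
wB 0.6 0.78 [0.482 0.112 0.338] [-0.26 -0.3   1.84  0.36  1.51 -0.08]
4.0083
```

View pics/wA.png

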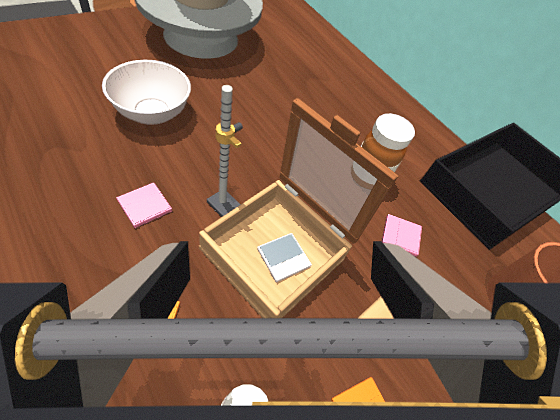

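View pics/m2.png

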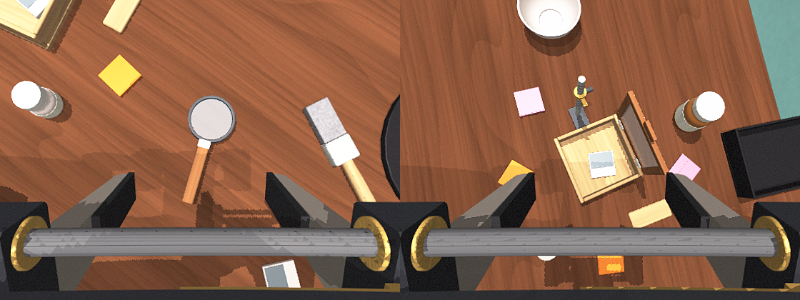

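wA shows the open case with the grey-blue-banded white tile inside it (about 284,257). The post top is at (227,90), the collar at (227,131) and the pointer tip near (239,142). The loupe in wl has its lens at about (297,168) and its handle end at (265,282) in full pixels. I'll confirm these in one enlarged composite.

Run:
```python
from h import *
a,b,c=[cv2.imread(f'pics/{n}.png') for n in('wl','wA','wB')]; K=cv2.INTER_CUBIC
o=np.zeros((600,800,3),np.uint8)
o[:460,:400]=cv2.resize(b[95:325,195:395],(400,460),interpolation=K)
o[:400,400:]=cv2.resize(c[98:298,206:406],(400,400),interpolation=K)
o[400:,440:]=cv2.resize(b[120:153,205:265],(360,200),interpolation=K)
o[460:,:200]=cv2.resize(a[120:300,235:350],(200,140))
cv2.imwrite('pics/m3.png',o)
# loupe segmentation: dark rim + handle
hsv=cv2.cvtColor(a,cv2.COLOR_BGR2HSV); g=cv2.cvtColor(a,cv2.COLOR_BGR2GRAY)
C=load('wl')
s=cv2.inRange(hsv,(0,0,0),(180,75,255))[110:210,240:350]
n,l,st,ce=cv2.connectedComponentsWithStats(s); i=1+st[1:,4].argmax(); pts=np.argwhere(l==i)[:,::-1]+[240,110]
e=cv2.fitEllipse(cv2.convexHull(pts.astype(np.float32))); print(e,onz(C,e[0],.012))
w=cv2.inRange(hsv,(5,120,120),(20,255,255))[190:295,245:310]
n,l,st,ce=cv2.connectedComponentsWithStats(w); i=1+st[1:,4].argmax(); pts=(np.argwhere(l==i)[:,::-1]+[245,190]).astype(np.float32); r=cv2.minAreaRect(pts);print(r)
for q in cv2.boxPoints(r): print(q,onz(C,q,.024).round(4))
```

```text
((294.93292236328125, 169.63607788085938), (65.76507568359375, 75.20883178710938), 12.45966911315918) [ 0.53401257 -0.21077694  0.012     ]
((277.0, 242.0), (104.0, 64.0), 90.0)
[245. 190.] [ 0.4806 -0.1804  0.024 ]
[309. 190.] [ 0.5226 -0.2377  0.024 ]
[309. 294.] [ 0.4303 -0.3043  0.024 ]
[245. 294.] [ 0.3894 -0.2481  0.024 ]
```

View pics/m3.png

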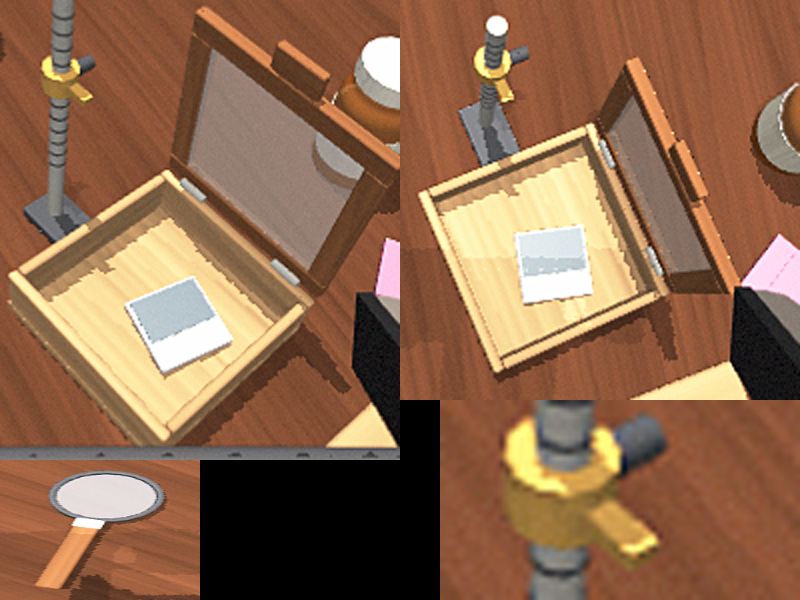

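```bash
cat > o2.py <<'E'
from o1 import *
wA,wB=load('wA'),load('wB')
A=dict(mp=(10,275),pp=(168,173),pm=(312,298),mm=(165,433),ep=(203,10),em=(400,168),t1=(167,368),t2=(232,342),t3=(192,278),t4=(127,307),tip=(68.4,98.8))
B=dict(mp=(25,192),pp=(188,128),pm=(262,295),mm=(100,370),ep=(232,62),em=(335,290),t4=(116,232),t3=(186,226),t2=(192,294),t1=(122,303),tip=(108,98),post=(97,26))
ob2=[(wA,k,np.array(u)/2+[195,95],1) for k,u in A.items()]+[(wA,'post',np.array([227,89]),1)]+[(wB,k,np.array(u)/2+[206,98],1) for k,u in B.items()]
E
python3 - <<'E'
from o2 import *
p,r=fit(ob2,[.525,.152,.21,1.53,.124,0,-.017,-.27]); print(p.round(4))
for o,e in zip(ob2,r): print(o[1],e.round(1),end=' ')
p,r=fit(ob2+obs,p); print('\nall',p.round(4)); np.save('p.npy',p)
P=case_pts(p); print('tile',P['t'],'tip',P['tip'])
C=load('wl'); a=C['pixels']; hsv=cv2.cvtColor(a,cv2.COLOR_BGR2HSV)
print(hsv[230,260:305].tolist()[::4])
for v in(150,170,190):
    w=cv2.inRange(hsv,(0,60,v),(25,255,255))[190:295,250:310]
    n,l,st,ce=cv2.connectedComponentsWithStats(w); i=1+st[1:,4].argmax(); pts=(np.argwhere(l==i)[:,::-1]+[250,190]).astype(np.float32)
    print(v,cv2.minAreaRect(pts),[onz(C,q,.024).round(3)[:2] for q in cv2.boxPoints(cv2.minAreaRect(pts))])
E
```

```text
[ 0.5242  0.1503  0.2021  1.5302  0.131   0.0034 -0.0148 -0.2995]
mp [-1.7 -0.6] pp [-0.5 -2.9] pm [2.1 1.1] mm [-0.4  4.4] ep [-2.1 -0.4] em [ 0.9 -0.5] t1 [-2.3  2. ] t2 [ 1.2 -0.3] t3 [ 1.9 -1. ] t4 [-0.6 -2.3] tip [ 9.9 -0.1] post [ 0.2 -0.2] mp [-3.9  0.1] pp [ 2.6 -3.8] pm [ 4.2 -0.9] mm [-2.5  1.8] ep [-0.9 -1.7] em [0.4 1. ] t4 [-0.5  0.4] t3 [-0.9 -0.2] t2 [0.4 0.6] t1 [0.5 0.2] tip [0.1 0.9] post [ 0.1 -0.1] 
all [ 0.5246  0.1506  0.2041  1.528   0.1301  0.0028 -0.0151 -0.2971]
tile [0.53037322 0.1364069  0.014     ] tip [0.50876452 0.22696031 0.13010371]
[[9, 151, 150], [10, 148, 146], [10, 144, 126], [12, 154, 229], [13, 145, 241], [12, 149, 236], [11, 153, 217], [10, 149, 96], [10, 153, 163], [9, 152, 158], [10, 152, 149], [10, 150, 167]]
150 ((270.5, 239.5), (99.0, 41.0), 90.0) [array([ 0.484, -0.185]), array([ 0.511, -0.222]), array([ 0.423, -0.285]), array([ 0.397, -0.249])]
170 ((272.74041748046875, 244.98245239257812), (15.180547714233398, 80.5866928100586), 16.389541625976562) [array([ 0.406, -0.248]), array([ 0.489, -0.218]), array([ 0.494, -0.234]), array([ 0.412, -0.264])]
190 ((272.69903564453125, 244.85597229003906), (14.649323463439941, 80.361572265625), 16.53483772277832) [array([ 0.406, -0.248]), array([ 0.489, -0.219]), array([ 0.494, -0.234]), array([ 0.412, -0.263])]
```

```bash
sed -i 's/tip=(68.4,98.8)/tip=(88.4,98.8)/' o2.py
python3 - <<'E'
from o2 import *
p,r=fit(ob2,[.525,.152,.21,1.53,.124,0,-.017,-.27]); print(p.round(4))
print([(o[1],e.round(1)) for o,e in zip(ob2,r) if o[1] in('tip','post')])
p,r=fit(ob2+obs,p); print('all',p.round(4)); np.save('p.npy',p)
P=case_pts(p); print('tile',P['t'],'tip',P['tip'])
a=load('wl')['pixels'][125:295,235:345]
o=cv2.resize(a,None,fx=3.5,fy=3.5,interpolation=cv2.INTER_CUBIC); cv2.imwrite('pics/l4.png',o); print(o.shape)
E
```

```text
[ 0.5244  0.1502  0.2019  1.5291  0.1311  0.0032 -0.0147 -0.2993]
[('tip', array([ 0.1, -0.2])), ('post', array([ 0.4, -0.2])), ('tip', array([0.3, 0.9])), ('post', array([ 0.3, -0. ]))]
all [ 0.5247  0.1505  0.2038  1.527   0.1302  0.0027 -0.015  -0.2968]
tile [0.53037322 0.1364069  0.014     ] tip [0.50891471 0.22690467 0.13020808]
(595, 385, 3)
```

View pics/l4.png

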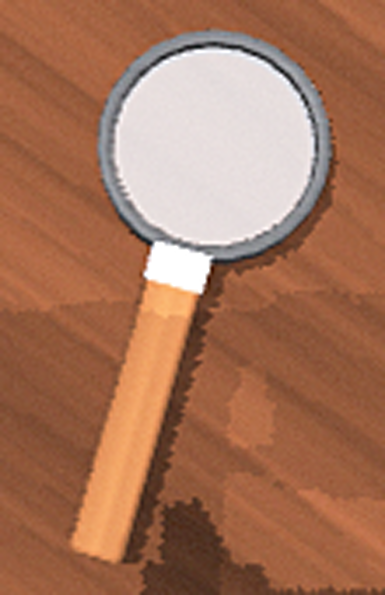

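The crop shows the rim centre at (214,145), the ferrule from (183,248) to (175,290) and the handle's free end at (97,555). I'll measure along that axis.

Run:
```python
from h import *
C=load('wl'); f=lambda u,z: onz(C,np.array(u)/3.5+[235,125],z)[:2]
L=f((214,145),.019); 
for n,u,z in(('rimtop',(218,32),.019),('rimbot',(205,260),.019),('rimL',(100,140),.019),('rimR',(330,150),.019),('ftop',(183,248),.024),('fbot',(175,290),.024),('end',(97,555),.024),('L',(214,145),.019)):
    q=f(u,z); print(n,q.round(4),np.linalg.norm(q-L).round(4))
E=f((97,555),.024); d=L-E; print(np.arctan2(d[1],d[0]))
for n,u in(('scene0',((190,243),(160,216))),('side0',((286,286),(237,305)))):
    c=load(n); print([onz(c,x,.019).round(4) for x in u])
```

```text
rimtop [ 0.5672 -0.1895] 0.0371
rimbot [ 0.5046 -0.2298] 0.0374
rimL [ 0.5161 -0.1796] 0.0368
rimR [ 0.5573 -0.2414] 0.0375
ftop [ 0.5031 -0.2221] 0.0355
fbot [ 0.4908 -0.2279] 0.049
end [ 0.4096 -0.2571] 0.1352
L [ 0.5365 -0.2102] 0.0
0.3535280273413208
[array([ 0.5363, -0.2063,  0.019 ]), array([ 0.4163, -0.2526,  0.019 ])]
[array([ 0.5365, -0.2195,  0.019 ]), array([ 0.4141, -0.2557,  0.019 ])]
```

The handle really runs from 35 mm to 135 mm from the lens centre. That makes the grip point 77 mm behind the lens centre, so the stated 40 and 60 mm ends are swapped. I'll use the measured geometry. First, the lid.

Run:
```python
from h import *
p=np.load('p.npy'); x0,y0,yaw=p[:3]; rv=down(yaw)
W=lambda X,z: Ro.from_euler('z',yaw).apply([X,-.04,z])+[x0,y0,0]
w=.012; r=.118
def tgt(q,off): 
    n=np.array([np.sin(q),np.cos(q)]); u=np.array([-np.cos(q),np.sin(q)]); c=np.array([.065,.04])+r*u+off*n; return W(c[0]+w,c[1])
bot.set_gripper(0.0); 
bot.goto(W(.13,.30),rv); bot.line_to(W(.13,.155),max_speed=.2)
print(bot.current_clock(),bot.current_contact_force())
bot.line_to(tgt(1.5,.014),max_speed=.1)
for q in np.linspace(1.4,.1,14):
    bot.line_to(tgt(q,.009),max_speed=.07); print(round(q,2),np.round(bot.current_contact_force(),1),end=' ')
z=tgt(.1,.009)
for k in range(12):
    q=bot.current_ee_pos(); bot.line_to(tgt(0,.009+.012-.002*k),max_speed=.03)
    f=np.array(bot.current_contact_force()); print(k,np.round(bot.current_ee_pos()[2],4),f.round(1))
    if f[2]>8: break
print(bot.current_clock())
```

```text
7.5583 [1.24404016 0.79441822 0.72374583]
1.4 [ 0.2 -0.6  0.2] 1.3 [-0.4 -0.7  0.1] 1.2 [0.4 0.7 1.1] 1.1 [-0.7  0.3  0.9] 1.0 [-0.1 -0.9 -0.2] 0.9 [-0.3 -0.6 -0.5] 0.8 [ 0.  -0.8  0.1] 0.7 [0.5 1.3 0.4] 0.6 [-0.  -0.1  0.2] 0.5 [ 1.2 -0.3 -0.5] 0.4 [ 1.6 -0.7 -0.5] 0.3 [ 0.6 -0.1 -0.6] 0.2 [-0.4  0.7 -0.3] 0.1 [-0.2  0.  -0.5] 0 0.0611 [ 0.3 -0.3  0.2]
1 0.0589 [ 0.3  1.1 -0. ]
2 0.057 [ 0.3  1.  -0.5]
3 0.0549 [ 1.8  0.5 -0.9]
4 0.0528 [ 1.9 -0.2 -0.5]
5 0.0508 [-0.4 -0.2  0.1]
6 0.0488 [-0.8  0.7  0.2]
7 0.0469 [ 0.   0.  -0.4]
8 0.0467 [-6.6 -0.1 15.4]
14.9417
```

Run:
```python
from h import *
x,y,z=bot.current_ee_pos()
bot.line_to([x,y,.22],max_speed=.25); bot.set_gripper(0.7)
b=look([.46,-.05,.46],[.53,.12,.05]); print(b[0],b[2]); bot.set_joints(b[4]); bot.hold(.2)
c=snap('wrist','w5'); print(bot.current_clock())
cv2.imwrite('pics/m5.png',cv2.resize(c['pixels'],(700,525)))
```

```text
0.4793384768109788 [0.46692565 0.02798262 0.29390225]
17.6917
```

View pics/m5.png

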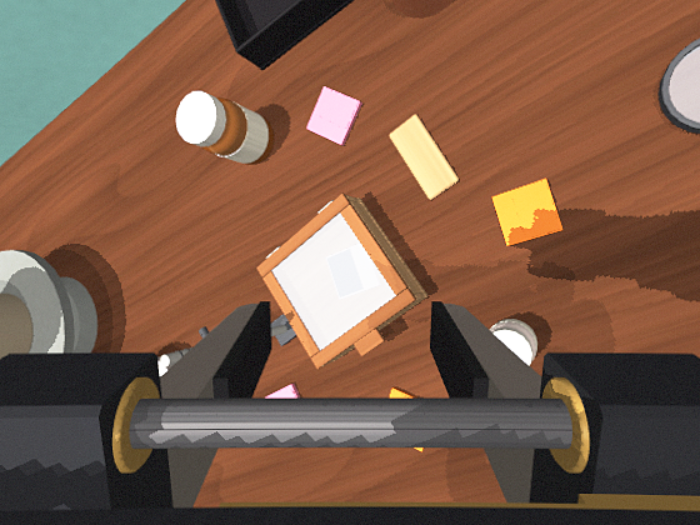

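The lid lies flat and shut, with the tile visible through the window at about (348,272). Now the loupe.

Run:
```python
from h import *
L=np.array([.5365,-.211]); az=.352; g=L-.072*np.array([np.cos(az),np.sin(az)]); rv=down(az)
bot.goto([*g,.12],rv); bot.set_gripper(.6,35); bot.line_to([*g,.004],max_speed=.1)
print(np.round(bot.current_contact_force(),1),bot.current_clock())
bot.set_gripper(0.0,35); print(bot.current_opening()*92,bot.current_grip_force())
bot.line_to([*g,.19],max_speed=.12); bot.hold(.3)
print(bot.current_opening()*92,bot.current_grip_force(),bot.current_contact_force(),bot.current_clock())
for n in('wrist','scene','side'): snap(n,n+'6')
cv2.imwrite('pics/m6.png',load('wrist6')['pixels'])
print(np.round(bot.current_joints(),2))
```

```text
[0.5 0.1 0.4] 20.525
17.706956553047657 35.00019371509552
17.86359531876741 34.99966084957123 [ 0.75148279 -0.43739835 -1.60188124] 23.175
[-0.7   0.05  1.77  0.    1.33  0.52]
```

View pics/m6.png

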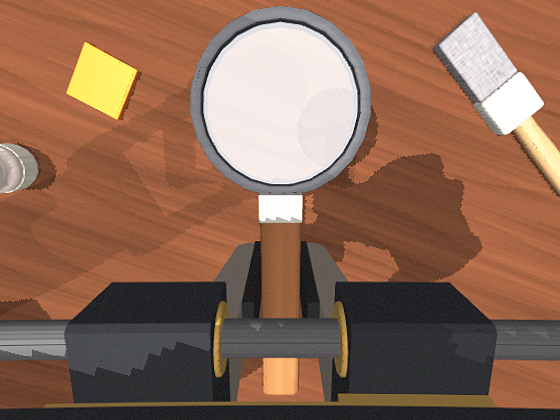

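```bash
cat >> h.py <<'E'
def rimfit(c,ee,rv):
    g=c['pixels'][:215].astype(int); hsv=cv2.cvtColor(c['pixels'],cv2.COLOR_BGR2HSV)
    m=cv2.inRange(hsv,(0,0,40),(180,70,255))[:215]; m[193:]=0
    n,l,st,ce=cv2.connectedComponentsWithStats(m); i=l[100,280]
    if i==0: i=1+st[1:,4].argmax()
    cs,_=cv2.findContours((l==i).astype(np.uint8),cv2.RETR_EXTERNAL,cv2.CHAIN_APPROX_NONE)
    P=cv2.convexHull(max(cs,key=len))[:,0,:].astype(float); P=P[(P[:,1]<188)]
    R=Ro.from_rotvec(rv).as_matrix()
    O=[]; 
    for u in P:
        o,d=ray(c,u); O.append((R.T@(o-ee),R.T@d))
    def f(p): # centre in tool x,y,z ; pitch, of the rim's top-edge circle; lens up = -tool z
        n=np.array([np.sin(p[3]),0,-np.cos(p[3])]); ctr=np.array(p[:3])+.007*n
        return [np.linalg.norm(o+d*((ctr-o)@n)/(d@n)-ctr)-.038 for o,d in O]
    r=least_squares(f,[.072,0,-.008,0],loss='soft_l1',f_scale=.0005); return r.x,np.abs(r.fun).mean(),len(P)
E
python3 - <<'E'
from h import *
print(rimfit(load('wrist6'),bot.current_ee_pos(),bot.current_tool_rot()))
c=load('wrist6');R=Ro.from_rotvec(bot.current_tool_rot())
for pit in(0,.05):
  a=np.linspace(0,2*np.pi,4,endpoint=False); X=np.c_[.072+.038*np.cos(a),.038*np.sin(a),-.015+.038*np.cos(a)*pit]
  print(proj(c,R.apply(X)+bot.current_ee_pos()).round(1).tolist())
E
```

```text
(array([ 0.07289795, -0.00058634, -0.00638505,  0.03149686]), np.float64(9.429177387471729e-05), 45)
[[281.6, 6.8], [372.9, 109.0], [281.4, 198.5], [190.2, 109.0]]
[[281.6, 8.3], [372.9, 109.0], [281.5, 199.4], [190.2, 109.0]]
```

Run:
```python
from o2 import *
print('tile w5',onz(load('w5'),(278.4,217.6),.014))
p=np.load('p.npy'); P=case_pts(p); T=P['t']; 
az=.25; off=Ro.from_rotvec(down(az)).apply([.0729,-.0006,-.007]); g=np.array([T[0],T[1],.1306])-off
print(g)
h=[g[0],g[1],.19]; bot.line_to(h,rot=down(az),max_speed=.13); bot.line_to(g,max_speed=.05); bot.hold(.5)
print(bot.current_ee_pos(),g,bot.current_grip_force(),bot.current_clock())
for n in('wrist','scene','side'): snap(n,n+'7')
print(rimfit(load('wrist7'),bot.current_ee_pos(),bot.current_tool_rot()))
lens=np.array([T[0],T[1],.1306])
out=[]
for n in('scene7','side7'):
    c=load(n); im=cv2.resize(c['pixels'],None,fx=4,fy=4,interpolation=cv2.INTER_CUBIC)
    a=np.linspace(0,2*np.pi,40)
    for X,col in((lens+np.c_[.038*np.cos(a),.038*np.sin(a),0*a+.0],(0,255,0)),(P['tip'][None],(0,0,255))):
        for u in proj(c,X)*4: cv2.circle(im,tuple(int(v) for v in u),2,col,-1)
    u=(proj(c,lens)[0]*4).astype(int); out.append(im[u[1]-200:u[1]+200,u[0]-200:u[0]+200])
cv2.imwrite('pics/m7.png',np.hstack(out))
```

```text
tile w5 [0.52959553 0.14155795 0.014     ]
[0.45988795 0.1177898  0.1236    ]
[0.45988945 0.11778992 0.12362383] [0.45988795 0.1177898  0.1236    ] 34.99956786632538 28.175
(array([ 0.07091705, -0.00620142, -0.03200432, -0.58184064]), np.float64(0.0014249628524162178), 18)
```

View pics/m7.png

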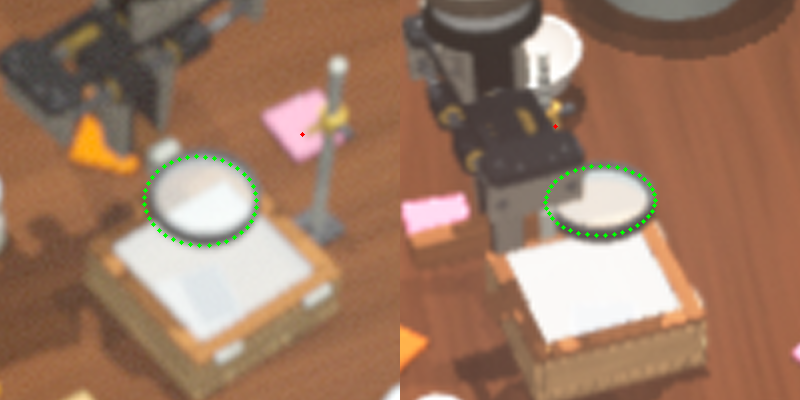

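The lens ring matches the predicted circle in both fixed views, level at the pointer's height and over the tile. The w5 tile offset comes from reading only the grey-blue band, because the tile's white half blends into the window. I'm handing it in.

Run:
```python
from h import *
bot.hold(.5); print(bot.current_grip_force(),np.abs(bot.current_joint_vel()).max(),bot.current_contact_force())
print(bot.job_done())
```

```text
34.99966621398926 0.002118188683052031 [-0.21296011 -0.07424854 -2.09314892]
the job is handed in; nothing more can be done
None
```

I closed the lid gently and handed the job in with the arm holding the lens steady and level over the tile at the pointer's height, about 131 mm; the verdict was not shown to me.

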